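# Find the hidden catch of the filament dry box

## Robot

A 6-joint arm with a two-finger parallel gripper is mounted at the origin on the work surface. World frame = base frame: x ahead of the robot, y to its left, z up, the work surface at z = 0. Lengths are in m, angles in rad, forces in N, time in s.
With the tool pointing down it reaches from about 0.275 to 0.875 m from the base axis. Payload 12.5 kg.
Tool frame: the origin (TCP) lies on the centre line of the jaws, within the pads' length; the fingertips stand r.finger_overhang ahead of it and the grasp point (between the pads) lies 3 mm ahead of it (r.finger_overhang is the distance from the TCP to the fingertips, in m); z points along the fingers, y is the line along which they close (so a half turn about z gives the same grasp; the last joint's range is limited). The gripper opens to 85 mm and grips with 20 to 120 N. Pads are 22 mm wide; open, the fingers measure 114 mm over their backs; the gripper's body (76 mm by 85 mm) begins 54 mm behind the grasp point. The pads swing forward as they close: fully open they stand 13 mm farther back than shut.
Start: joints at [1.115, 0.351, 1.652, -0, 1.139, -0.085], TCP at [0.199, 0.513, 0.253] pointing down, gripper open.
Joint ranges: [-2.75, 2.75], [-0.79, 2.1], [0.01, 2.65], [-1.57, 4.71], [0.07, 3.14], [-2.87, 2.87]. Speed limits (rad/s): [2.22, 2.22, 2.79, 3.14, 3.14, 3.14].

## Interface

Orientations are given as a unit quaternion [x, y, z, w].
In Python, from cell import r, optics gives the robot as it stands. The module is installed in compiled form; this text tells all that it offers. Calls block until the motion is done:
- r.move_to(position, orientation): joint-space move of the TCP to a pose.
- r.move_linear(position, rot=None, vel=0.15): straight line of the TCP; rot=None keeps the orientation; vel is the mean speed in m/s.
- r.set_joints(angles): joint-space move.
- r.set_gripper(opening, squeeze=None): opening from 0.0 (shut) to 1.0 (fully open); squeeze is the grip in N (None keeps the last); returns when the fingers have stopped.
- r.sleep(seconds).
- r.inverse_kinematics(position, orientation): joint angles nearest the present ones, or None.
- optics.get_image(name): name is "side" or "top"; returns a dict with "pixels" (420x560x3 uint8, red, green, blue), "depth" (420x560 float32, m along the optical axis (not along the pixel's ray), 0 where there is no reading), "fx", "fy", "cx", "cy" (pixels), "camera_from_world" (4x4, takes a point from world to camera coordinates). Camera axes: x right, y down, z forward; pixel columns grow to the right and rows downward; lengths in m; the calibration is good to about 2 mm. A picture is of the moment at which its call begins.
A pose or a line that the arm cannot do raises r.PlanningError and nothing moves.
- r.hand_in(): hands the job in; it is judged then, once.
Readings, each from a call of its own:
- r.current_t(): time.
- r.current_q(): joint angles.
- r.current_qvel(): joint speeds.
- r.current_effort(): joint torques, N m.
- r.current_tool_pos(): TCP position.
- r.current_ee_rot(): TCP orientation.
- r.current_contact_force(): force on the tool from outside, world axes, zero at the start.
- r.current_torque(): the same for the moment, N m.
- r.current_opening(): opening from 0.0 (shut) to 1.0 (fully open).
- r.current_finger_force(): force on a finger pad.
Only numpy, scipy, OpenCV 4.12 (cv2) and the standard library are available. Lean on these libraries where they do the work, as an engineer would, in place of code of your own. Each camera call takes 0.05 s, during which the arm holds its last target. There are 200 camera calls.

## Task

The desiccant drawer in the front of the filament dry box has no handle: a flush release paddle, hidden somewhere along the shallow channel that crosses the box's front deck, lets it go. Feel along the channel with light fingertip touches until you find the part that gives, press it in so that the drawer springs out, then take the hand away. Leave the drawer to its spring without touching it, do not push hard on the box, and do not move or pick up any of the loose tools or the metal block on the deck.

Things in the scene. Friction and masses are not known exactly. Their poses are not given: they have to be found in the camera images.
- drybox: Fixed grey plastic filament dry box, 300 mm deep (x) by 300 wide (y), up to 20 degrees askew. Origin: centre of its underside on the table; x from its front (drawer side, towards the robot) to its back, y to its left, z up. Front part: a flat deck 80 mm above the table, x -150 to -60 mm. Behind it a clear lid over a lying spool, front wall at x = -55 mm, top 105 mm above the table.
- channel_mid (a point): Middle of the channel's floor, axes as the box's. Channel: straight recess in the deck, 132 mm long in y, 42 wide in x; floor 77.5 mm above the table, 2.5 below the deck. The floor is rigid but for the release paddle: same plastic, level with it, 44 mm long in y, 40 wide in x, 1.5 mm gap at each end, its centre on the middle line anywhere from y = -40 to +40 mm (differs from box to box).
- catch (a joint): How far the release paddle is pressed straight down, m: 0 = up, level with the channel floor; 0.0055 = fully in. Begins to give at about 1.5 N, takes about 3 N fully in, and springs back by itself. Past about 0.004 it frees the drawer. A fingertip must be inside the paddle's outline to press it: one that overlaps the fixed floor stops there.
- drawer (a joint): How far the desiccant drawer stands out, m: 0 = shut and caught, 0.040 = sprung out. It lies under the deck, its front (209 x 46 mm) in the box's front face, and its own spring slides it to the box's -x in about a second once freed. Out, it shows a white cartridge inside.
- heater_block: Loose aluminium heater block, 20 x 16 x 12 mm with a 6 mm brass nozzle on top, on the left end of the deck beyond the channel, 95 to 125 mm from the channel's middle. Origin at the centre of its underside. Not to be moved.
- side_cutters: Loose side cutters with blue handles, 125 mm long, 60 mm wide and 13 mm high, on the table left of the box. Origin on its underside by the pivot; x points to the jaws. Not to be moved.
- hex_key_case: Loose red-brown case of hex keys, 92 x 32 x 20 mm, on the table right of the box. Origin at the centre of its underside, x along its length. Not to be moved.
- scraper: Loose print scraper 200 mm long with a wooden handle and a flat steel blade, lying on the table right of the box, beyond the hex key case. x along its length, towards the blade. Not to be moved.

How it is judged:
At the end, for the whole second after the job is handed in: The drawer stands out 35 mm or more and at rest, the paddle is back up within 1.5 mm of level, the heater block is within 10 mm and the three tools within 20 mm of where they were (value of joint drawer above 0.035 m and velocity of joint drawer between -0.01 and 0.01 m/s and value of joint catch below 0.0015 m and distance of heater_block from where it was at the start of the episode below 0.01 m and distance of each of side_cutters, hex_key_case, scraper from where it was at the start of the episode below 0.02 m); the robot touches nothing.
It fails at once if the drawer is touched (over 2 N) (contact force between any of the fingers, the arm and drawer above 2 N).
It fails at once if a finger or the arm pushes on anything harder than 70 N (contact force between any of the fingers, the arm and anything else above 70 N).
It fails at once if a loose thing is knocked away or lifted (distance of heater_block from where it was at the start of the episode above 0.01 m or distance of any of side_cutters, hex_key_case, scraper from where it was at the start of the episode above 0.02 m).
It also fails if it takes over 58 s, if anything falls off the work surface, if the arm or the gripper's body presses on something with over 40 N, if the wrist force passes 120 N, or if a joint passes its speed limit or range.

## Working session

There is one attempt and no reset: what is moved stays moved. The work goes in short steps, each a Python script; the robot and the scene stay as the last script left them, time stands still between calls to the robot, and variables do not carry over. Pictures are saved under pics/ and viewed, at most 10 in all, crops included, and the job is handed in when it is done.

```bash
mkdir -p pics; python3 - <<'E'
from cell import r, optics
import cv2, numpy as np
for n in ("top","side"):
    d=optics.get_image(n); cv2.imwrite(f"pics/{n}0.png",d["pixels"][:,:,::-1])
    np.savez(f"{n}0.npz",**d)
    print(n,d["fx"],d["cx"],d["cy"],np.round(np.linalg.inv(d["camera_from_world"]),3).tolist())
print(r.finger_overhang,r.current_t(),r.current_tool_pos(),r.current_ee_rot(),r.current_contact_force(),r.current_opening())
E
```

```text
top 414.15640869470457 286.40011127475833 213.21035493890744 [[-0.027, -0.98, 0.199, 0.448], [-1.0, 0.027, -0.001, 0.019], [-0.005, -0.199, -0.98, 0.851], [0.0, 0.0, 0.0, 1.0]]
side 522.5475076413015 287.5195553254709 219.79245742525066 [[0.785, -0.447, 0.429, 0.17], [-0.619, -0.573, 0.537, -0.536], [0.006, -0.687, -0.726, 0.842], [0.0, 0.0, 0.0, 1.0]]
0.022 0.1 [0.1991636  0.51237652 0.2528114 ] [ 1.84362315e-01  9.82858200e-01 -5.20703850e-04 -1.54888148e-04] [0.73459592 0.2126111  0.28837449] 0.9988730706435158
```

View pics/top0.png

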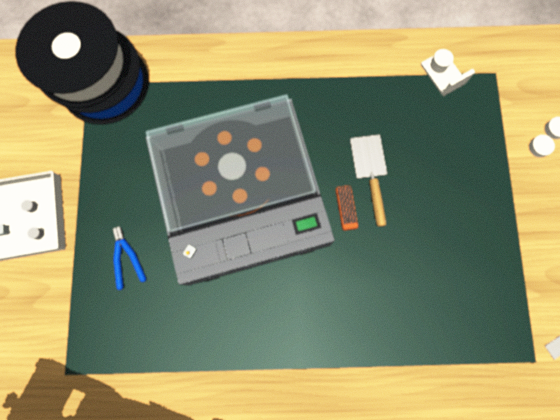

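View pics/side0.png

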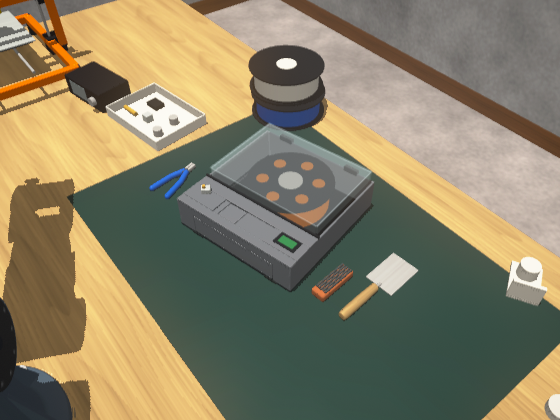

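The top view shows the box deck, with its front corners near (180,281) and (332,242), the heater block at (188,251), and a square outline around (236,246) that may be the paddle. I'll enlarge that area.

```bash
python3 - <<'E'
import cv2
a=cv2.imread("pics/top0.png")[190:290,160:340]; cv2.imwrite("pics/tc.png",cv2.resize(a,None,fx=4.4,fy=4.4,interpolation=cv2.INTER_CUBIC))
a=cv2.imread("pics/side0.png")[165:295,170:340]; cv2.imwrite("pics/sc.png",cv2.convertScaleAbs(cv2.resize(a,None,fx=4.5,fy=4.5,interpolation=cv2.INTER_CUBIC),alpha=1.4))
E
```

```text
(no output)
```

View pics/tc.png

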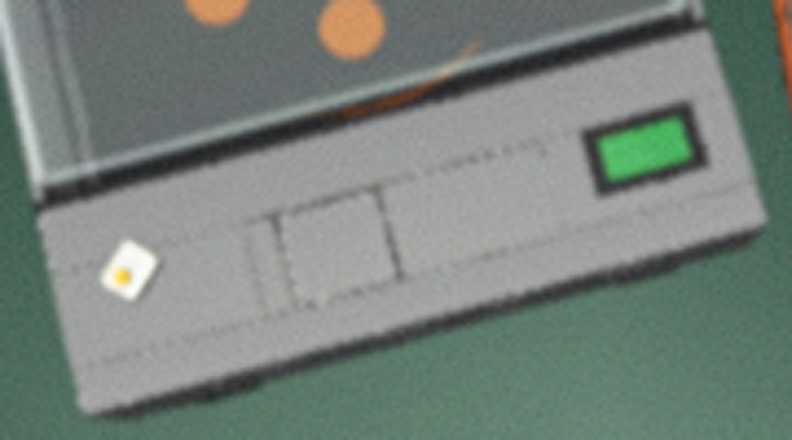

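View pics/sc.png

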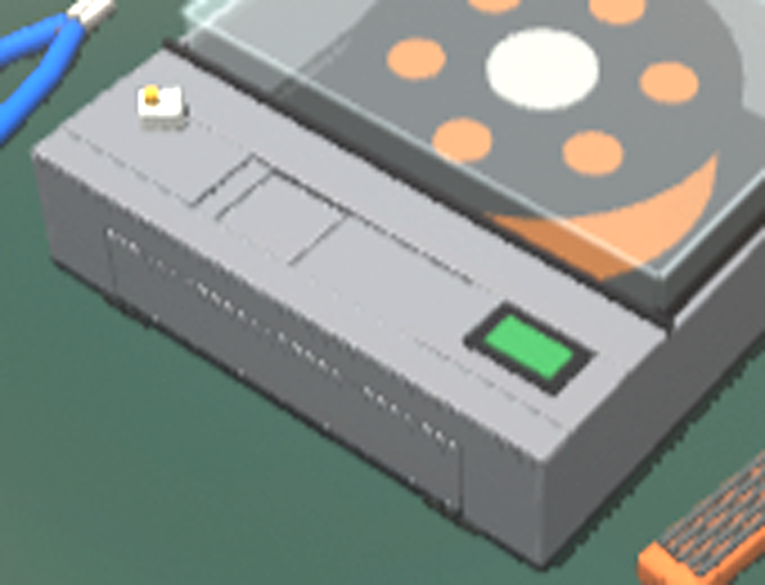

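The crop shows two cross lines inside the channel that bound a 44 mm segment. In crop pixels its corners are about (280,213), (378,188), (400,278) and (305,308). The channel's left end is near x≈258. I'll convert these to world coordinates with the calibration.

```bash
python3 - <<'E'
import numpy as np
def mk(n,ox,oy,s):
    d=np.load(f"{n}0.npz"); T=np.linalg.inv(d["camera_from_world"])
    def f(u,v,z):
        u=ox+(u+.5)/s-.5; v=oy+(v+.5)/s-.5
        k=T[:3,:3]@[(u-d["cx"])/d["fx"],(v-d["cy"])/d["fy"],1]
        return T[:3,3]+k*(z-T[2,3])/k[2]
    return f
t=mk("top",160,190,4.4); s=mk("side",170,165,4.5)
for nm,f,P,C in(("top",t,[(280,213),(378,188),(400,278),(305,308)],[(82,408),(766,225),(42,205),(252,222),(265,310),(545,150),(128,268)]),
          ("side",s,[(270,168),(352,213),(292,264),(217,218)],[(35,150),(543,460),(165,45),(254,155),(193,205),(472,282),(160,108)])):
    p=np.array([f(u,v,.0775) for u,v in P])[:,:2]; c=np.array([f(u,v,.08) for u,v in C])[:,:2]
    e=c[0]-c[1]; yaw=np.arctan2(-e[0],e[1])
    R=np.array([[np.cos(yaw),-np.sin(yaw)],[np.sin(yaw),np.cos(yaw)]])
    o=(c[0]+c[1])/2+R@[.15,0]
    print(nm,"w",np.linalg.norm(e),"yaw",yaw,"org",o,"paddle",p.mean(0)); print(((p-o)@R).round(4).tolist(),((c-o)@R).round(4).tolist())
E
```

```text
top w 0.29778853565080493 yaw 0.23443108032318943 org [0.66113063 0.11041236] paddle [0.54588158 0.11224217]
[[-0.0909, 0.0503], [-0.0913, 0.0072], [-0.1313, 0.0074], [-0.1332, 0.0494]] [[-0.15, 0.1489], [-0.15, -0.1489], [-0.0616, 0.1476], [-0.092, 0.0625], [-0.13, 0.0656], [-0.0943, -0.0663], [-0.0976, 0.1178]]
side w 0.2969220849320665 yaw 0.24541812886599948 org [0.65956401 0.11044347] paddle [0.54598077 0.11444335]
[[-0.09, 0.0565], [-0.0888, 0.0077], [-0.1292, 0.008], [-0.1288, 0.0538]] [[-0.15, 0.1485], [-0.15, -0.1485], [-0.0599, 0.1518], [-0.09, 0.0662], [-0.1311, 0.0661], [-0.0903, -0.0633], [-0.0937, 0.1226]]
```

Both views agree: box yaw is about 0.24 and the paddle candidate is at about (0.546, 0.113). Next I shut the fingers, hover over it, and make a guarded press.

```bash
cat > h.py <<'E'
import numpy as np
from cell import r, optics
YAW=.24; phi=(YAW+np.pi)/2
Q=[np.cos(phi),np.sin(phi),0,0]
def fz(n=5):
    v=[]
    for _ in range(n): v.append(r.current_contact_force()[2]); r.sleep(.01)
    return np.mean(v)
def press(xy,zmin,fmax=6,step=.0007,ztop=.084):
    """Guarded descent of the fingertips to height zmin; returns log of (commanded tip, real tip, force)."""
    oh=r.finger_overhang
    r.move_linear([*xy,ztop+oh],vel=.05); r.sleep(.2); f0=fz(); log=[]
    for z in np.arange(ztop-step,zmin,-step):
        r.move_linear([*xy,z+oh],vel=.01); f=fz()-f0
        log.append((z,r.current_tool_pos()[2]-oh,f))
        if f>fmax: break
    return np.array(log)
E
python3 - <<'E'
from h import *
r.set_gripper(0.0)
xy=[.546,.113]
print(r.inverse_kinematics([*xy,.18],Q),r.finger_overhang)
r.move_to([*xy,.18],Q); 
r.move_linear([*xy,.095+r.finger_overhang],vel=.1)
print(r.current_t(),r.current_tool_pos(),r.current_ee_rot())
L=press(xy,.0755,fmax=4)
print(L.round(4)); print(r.current_t())
E
```

```text
[ 1.20584057e-01  4.50435315e-01  1.70189337e+00 -4.44089210e-16
  9.89263971e-01 -1.69021227e+00] 0.022
3.5833 [0.54631384 0.11311533 0.11745031] [-1.19775488e-01  9.92800931e-01 -5.55643655e-07  3.79344357e-04]
[[ 0.0833  0.0833 -0.2829]
 [ 0.0826  0.0826  0.0041]
 [ 0.0819  0.0819  0.3092]
 [ 0.0812  0.0812  0.192 ]
 [ 0.0805  0.0805  0.1471]
 [ 0.0798  0.0798  0.1184]
 [ 0.0791  0.0791  0.336 ]
 [ 0.0784  0.0784 -0.1165]
 [ 0.0777  0.0777  0.2144]
 [ 0.077   0.0771  1.8684]
 [ 0.0763  0.0763  2.6862]
 [ 0.0756  0.0756  2.5873]]
7.6917
```

From 77 mm down the force stays at about 2–2.7 N while the tip keeps sinking, so this part gives. I'll press it further, then withdraw.

```bash
python3 - <<'E'
from h import *
import cv2
x,y=.546,.113; oh=r.finger_overhang
f0=0
for z in np.arange(.0752,.0715,-.0005):
    r.move_linear([x,y,z+oh],vel=.01); f=fz()-f0
    print(round(z,4),round(r.current_tool_pos()[2]-oh,4),round(f,2))
    if f>9: break
r.sleep(.3)
r.move_linear([x,y,.2],vel=.1); r.sleep(1.2)
r.move_linear([x-.12,y+.0,.3],vel=.2)
print(r.current_t(),r.current_contact_force())
d=optics.get_image("side"); cv2.imwrite("pics/side1.png",d["pixels"][:,:,::-1])
E
```

```text
0.0752 0.0752 2.38
0.0747 0.0746 1.38
0.0742 0.0742 1.61
0.0737 0.0737 1.33
0.0732 0.0732 2.36
0.0727 0.0727 1.97
0.0722 0.0722 2.12
0.0717 0.072 6.46
13.675 [ 0.04957007 -0.41327915 -0.31742277]
```

View pics/side1.png

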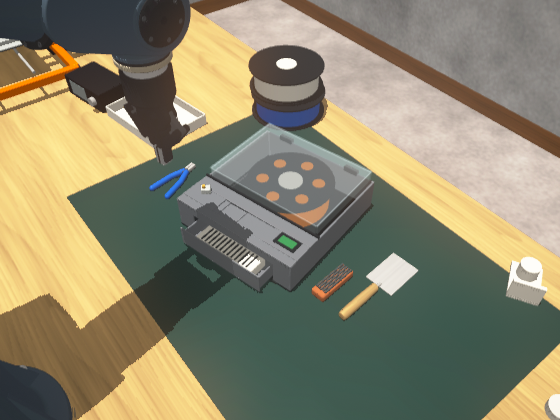

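The picture shows the drawer out, with its front running from about (187,240) to (268,285) and the white cartridge visible. The tools and heater block are where they were. I'll check how far the drawer stands out from the depth image, then hand in.

```bash
python3 - <<'E'
from h import *
d=optics.get_image("side"); T=np.linalg.inv(d["camera_from_world"])
v,u=np.mgrid[:420,:560]; z=d["depth"]
P=np.stack([(u-d["cx"])/d["fx"]*z,(v-d["cy"])/d["fy"]*z,z],-1)[z>0]@T[:3,:3].T+T[:3,3]
c,s=np.cos(.24),np.sin(.24); q=P[:,:2]-[.6603,.1104]
bx=q@[c,s]; by=q@[-s,c]
m=(abs(by)<.09)&(P[:,2]>.02)&(P[:,2]<.062)&(bx<-.12)&(bx>-.25)
print(m.sum(),np.percentile(bx[m],[1,5,25,50]))
out=-.15-np.percentile(bx[m],5); print(out,r.current_t())
if out>.036: print(r.hand_in())
E
```

```text
2045 [-0.19287515 -0.19204818 -0.1905612  -0.16992109]
0.04204817598744601 13.775
the job is handed in; nothing more can be done
None
```

I found the release paddle about 29 mm left of the channel's middle and pressed it in with about 6 N at most; the drawer sprang out fully (about 40 mm by the depth image). The hand is clear of the box, the tools and heater block look unmoved in the last picture, and the job is handed in at about 14 s, with no verdict returned.

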